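Hang the framed mirror on the display stand's screw by its keyhole

ROBOT

A 6-joint arm with a two-finger parallel gripper is mounted at the origin on the work surface. World frame = base frame: x ahead of the robot, y to its left, z up, the work surface at z = 0. Lengths are in m, angles in rad, forces in N, time in s.
With the tool pointing down it reaches from about 0.375 to 0.975 m from the base axis. Payload 3.8 kg.
Tool frame: the origin (TCP) lies at the very end of the fingers, on their centre line; the grasp point (between the pads) lies 19 mm behind it; z points along the fingers, y is the line along which they close (so a half turn about z gives the same grasp; the last joint's range is limited). The gripper opens to 85 mm and grips with 20 to 120 N. Pads are 22 mm wide; open, the fingers measure 114 mm over their backs; the gripper's body (76 mm by 85 mm) begins 54 mm behind the grasp point. The pads swing forward as they close: fully open they stand 13 mm farther back than shut.
Start: joints at [-1.319, 0.264, 1.604, -0, 1.274, -0.037], TCP at [0.192, -0.647, 0.231] pointing down, gripper open.
Joint ranges: [-2.63, 2.63], [-0.94, 2.18], [0.31, 2.57], [-1.31, 4.45], [0, 2.66], [-2.55, 2.55]. Speed limits (rad/s): [2.57, 2.57, 3.14, 3.14, 3.14, 3.14].

INTERFACE

Orientations are given as a rotation vector (axis times angle).
In Python, from workcell import read_state, read_camera, calibration, finish_job gives the robot as it stands.
- The arm moves only by the tool step_arm, never from a script. Its argument "commands" is a list of rows, each an object of numbers: "fingers": the gripper's target within -1 to 1 (shut at 1, half-way at 0, fully open at -1); "dx", "dy", "dz": the shift along the tool's x, y, z in m; "roll": the turn about the tool's z in degrees. In form: [{"fingers": .., "dx": .., "dy": .., "dz": .., "roll": ..}, ...]. A call has 1 to 8 rows; each row is the pose to reach, as a shift and turn from the pose commanded when the call began, along the tool's axes at that moment; what a row does not reach only later rows make up. A row lasts 1/8 s, in which the tool goes at most 62.5 mm and 10.7 degrees, less where a joint would pass 70% of its speed; a pose out of reach is approached as far as the arm can. A call with a gripper value outside its range is refused whole. The fingers move at their own pace and stop on an object; "squeeze" is the grip in N (left out, the last holds). Time passes only in rows, so rows that repeat a pose let the fingers close. It gives the time, the measured TCP pose, the force, the opening and the grip force at its end, in the units of the state.
- read_state(): the state, without advancing time (a new reading comes with each control period).
- read_camera(name): name is "scene" or "top" or "wrist"; returns (picture, depth): 384x512x3 uint8, blue, green, red; 384x512 float32, m along the optical axis (not along the pixel's ray), 0 where there is no reading.
- calibration(name): a dict with "intrinsics" (3x3 intrinsics, pixels), "world_to_cam" (4x4, takes a point from world to camera coordinates). Camera axes: x right, y up, looking along -z (the intrinsics and any distortion apply to the point x, -y, -z); pixel columns grow to the right and rows downward; lengths in m; the calibration is good to about 2 mm. A picture is of the moment at which its call begins: read the wrist's pose just before it. calibration takes no time and is no camera call; for the wrist camera it gives the pose at the moment of the call.
- finish_job(): hands the job in; it is judged then, once.
The state is a dict: "time": time; "q": joint angles; "joint_vel": joint speeds; "joint_torque": joint torques, N m; "tool_pos": TCP position; "tcp_rot": TCP orientation; "wrist_force": force on the tool from outside, world axes, zero at the start; "torque": the same for the moment, N m; "width": opening from 0.0 (shut) to 1.0 (fully open); "grip_force": force on a finger pad.
Only numpy, scipy, OpenCV 4.12 (cv2) and the standard library are available. Lean on these libraries where they do the work, as an engineer would, in place of code of your own. Each camera call takes 0.05 s, during which the arm holds its last target. There are 200 camera calls.

TASK

Take the tall framed mirror out of the slotted rack and hang it on the screw of the display stand by the keyhole in its back: feel for the screw head with the round hole until the frame's back comes up against the board, draw the mirror down until the screw bears in the end of the slot, and only then let go, leaving it hanging upright and flat to the board. Press gently throughout, it is glass: never more than 25 N between the mirror and the stand or its screw. Leave everything else where it is.

Things in the scene. Friction and masses are not known exactly. Their poses are not given: they have to be found in the camera images.
- mirror: framed mirror, dark wood frame 140 mm wide (y), 180 high (z), 18 thick (x), 0.3 to 0.5 kg, tallest frame in the rack; origin: centre of its underside. Glass front looks along its -x, back along its +x. A 3.5 mm thick steel keyhole plate is let in flush in the back; behind it is a pocket (head room 12 mm from the back's plane to the glass)
- hole (a point): centre of the keyhole's round hole (17 mm wide), in the plane of the mirror's back: 9 mm behind its mid-plane, on its centre line, 102 mm above its underside. A slot 7 mm wide runs straight UP from the hole, with 45 degree lead-ins where they meet
- slot_end (a point): where the screw's axis lies when it bears in the upper end of the slot, in the plane of the mirror's back, 18 mm above hole (60 mm below the mirror's top)
- top (a point): middle of the mirror's top edge; the frame's top rail, 20 mm high and 18 mm thick, is the place to pinch from above, fingers closing along the mirror's x; held there it can turn a little in the fingers when its back is pushed
- stand: display stand, fixed: upright board 240 mm wide (y), 70 high, 20 thick on two posts, 130 to 200 mm above the bench; origin on the bench in the plane of the board's face, at its middle; the face looks along its -x. Two feet, 22 mm high, run 70 mm out in front. The hung mirror's top is about 38 mm (33 to 43) above the board's top: finger room
- mark (a point): pencil cross on the board's face, mid-width, 178 mm above the bench. The rigid screw (no pose given) was driven by hand near it: its axis is up to 7 mm to either side (stand's y) and 5 mm up or down of the cross. It stands square out of the face: shank 4.5 mm thick, flat head 11 mm wide; head's underside 6 mm, outer face 10 mm off the board's face
- rack: slotted wooden rack, fixed, 200 x 200 mm, 50 mm high; three slots 22 mm wide, 38 mm deep, 60 mm apart along its own x (the middle one at its origin), floor 12 mm above the bench; origin on the bench at its centre. The mirror stands upright in any one of the slots, loosely, its faces across the rack's x
- tile_square: bystander: small framed glass tile, 110 mm wide and high, 18 mm thick, standing in one of the rack's slots
- tile_wide: bystander: small framed glass tile, 150 mm wide, 100 mm high, 18 mm thick, standing in one of the rack's slots
- mug: bystander: white mug, 80 mm wide, 85 mm high
- frit_jar: bystander: glass jar with a steel lid, 68 mm wide, 95 mm high
- flux_bottle: bystander: white plastic bottle, 52 mm wide, 150 mm high
- pliers: bystander: running pliers lying flat, 165 mm long, 12 mm high
- solder_reel: bystander: grey reel of solder, 60 mm wide, 40 mm high
- brush: bystander: brush lying on the bench near the stand

How it is judged:
By the outcome, as a careful person would: the job done as asked, in the order asked, and still so for the second after the job is handed in, with the robot touching nothing.
It also fails if it takes over 72 s, if anything falls off the work surface, if the arm or the gripper's body presses on something with over 40 N, if the wrist force passes 120 N, or if a joint passes its speed limit or range.

## Working session

There is one attempt and no reset: what is moved stays moved. The work goes in short steps, Python scripts to look and compute and a tool call to move; the robot and the scene stay as the last step left them, time stands still between calls to the robot, and variables do not carry over. Pictures are saved under pics/ and viewed, at most 10 in all, crops included, and the job is handed in when it is done.

Besides the shell and the picture viewer there is one more tool, called after "Call:" as name(argument=value, ...), one argument or row to a line, values as JSON. step_arm: Moves the arm, as the interface text tells. Its arguments: {"type":"object","properties":{"commands":{"type":"array","items":{"type":"object","properties":{"fingers":{"type":"number"},"dx":{"type":"number"},"dy":{"type":"number"},"dz":{"type":"number"},"roll":{"type":"number"}}}},"squeeze":{"type":"number"}},"required":["commands"]}

```bash
mkdir -p pics; ls; cat > h.py <<'E'
import numpy as np, cv2
from workcell import *
def cloud(n):
    c=calibration(n); im,d=read_camera(n)
    K=np.array(c["intrinsics"]);T=np.array(c["world_to_cam"])
    v,u=np.mgrid[:384,:512]
    P=np.stack([(u-K[0,2])/K[0,0]*d,-(v-K[1,2])/K[1,1]*d,-d,np.ones_like(d)],-1)
    W=(P@np.linalg.inv(T).T)[...,:3]; W[d==0]=np.nan
    return im,d,W,K,T
E
python3 - <<'E'
from h import *
print(read_state())
for n in ["scene","top"]:
    im,d,W,K,T=cloud(n); cv2.imwrite(f"pics/{n}0.png",im); np.save(f"{n}W.npy",W)
    print(n,{k:np.shape(v) for k,v in calibration(n).items()},K,np.linalg.inv(T)[:3].round(3), (d==0).mean())
a=cv2.imread("pics/scene0.png");b=cv2.imread("pics/top0.png")
E
```

```text
pics
{'time': 0.0, 'q': array([-1.31886716e+00,  2.64789174e-01,  1.60541474e+00, -1.22896846e-06,
        1.27368013e+00, -3.69125963e-02]), 'joint_vel': array([-1.23322919e-03, -2.31635024e-04, -4.96854005e-04, -7.65492003e-05,
        3.78742742e-05,  1.19377753e-03]), 'joint_torque': array([ 2.11551334e-03, -5.15107942e+01, -3.67308319e+01,  3.65666392e-05,
        1.28682304e-02, -9.57285323e-06]), 'tool_pos': array([ 0.1920721 , -0.64631804,  0.22991575]), 'tcp_rot': array([-3.10663242e+00, -4.51808714e-01,  3.87764376e-04]), 'wrist_force': array([ 0.32164815, -0.1536891 , -0.03564637]), 'torque': array([-0.02077489, -0.01741117, -0.02123345]), 'grip_force': 0.0, 'width': 0.9995931154382148}
scene {'intrinsics': (3, 3), 'world_to_cam': (4, 4)} [[483.24840371   0.         260.26950814]
 [  0.         483.24840371 191.53742101]
 [  0.           0.           1.        ]] [[-0.307 -0.711  0.632  1.357]
 [ 0.952 -0.24   0.192  0.187]
 [ 0.016  0.66   0.751  1.042]] 0.003957112630208333
top {'intrinsics': (3, 3), 'world_to_cam': (4, 4)} [[434.41093858   0.         262.86885143]
 [  0.         434.41093858 194.06835167]
 [  0.           0.           1.        ]] [[ 0.008  0.982 -0.191  0.373]
 [-1.     0.005 -0.017 -0.053]
 [-0.015  0.191  0.981  1.186]] 0.004353841145833333
```

View pics/scene0.png

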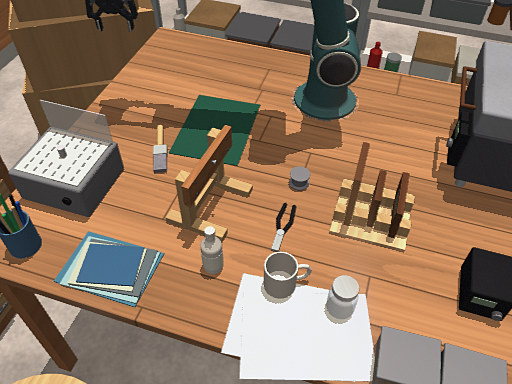

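View pics/top0.png

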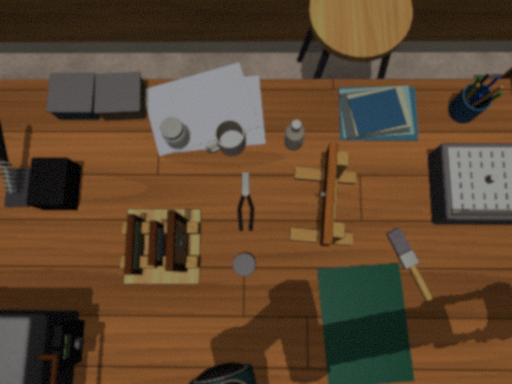

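The scene view shows the rack with three frames at about (375,205) and the stand at (205,180). In the top view the rack is at (160,245), the board at (328,195), and the screw head shows at (322,193) on the board's +y side. Next I'll measure these.

```bash
python3 - <<'E'
from h import *
for n in ["scene","top"]:
    W=np.load(n+"W.npy"); x,y,z=W[...,0],W[...,1],W[...,2]
    box=(slice(130,260),slice(320,425)) if n=="scene" else (slice(200,290),slice(115,210))
    w=W[box].reshape(-1,3); w=w[np.isfinite(w).all(1)]
    for lo,hi in [(.04,.056),(.1,.12),(.12,.13),(.16,.186),(.186,.2)]:
        s=w[(w[:,2]>lo)&(w[:,2]<hi)]
        if len(s)>5:
            r=cv2.minAreaRect((s[:,:2]*1000).astype(np.float32)); print(n,lo,len(s),s.mean(0).round(3),r)
    box=(slice(120,240),slice(165,260)) if n=="scene" else (slice(135,250),slice(285,365))
    w=W[box].reshape(-1,3); w=w[np.isfinite(w).all(1)]
    for lo,hi in [(.014,.03),(.14,.19),(.194,.21)]:
        s=w[(w[:,2]>lo)&(w[:,2]<hi)]
        if len(s)>5:
            r=cv2.minAreaRect((s[:,:2]*1000).astype(np.float32)); print(n,'stand',lo,len(s),s.mean(0).round(3),r, cv2.boxPoints(r).round(0).tolist())
T=cv2.imread("pics/top0.png")[120:290,110:370]; cv2.imwrite("pics/top0c.png",cv2.resize(T,None,fx=3,fy=3,interpolation=2))
E
```

```text
scene 0.04 1102 [0.471 0.238 0.048] ((459.11480712890625, 238.07017517089844), (200.8394775390625, 152.67037963867188), 89.90091705322266)
scene 0.1 489 [0.471 0.275 0.111] ((457.0491943359375, 240.89968872070312), (136.77452087402344, 153.22772216796875), 88.3071060180664)
scene 0.12 174 [0.472 0.232 0.122] ((479.3174133300781, 228.1785888671875), (60.78589630126953, 142.31134033203125), 63.674278259277344)
scene 0.16 55 [0.529 0.179 0.173] ((528.734619140625, 178.8518524169922), (17.747629165649414, 5.543315887451172), 85.73542022705078)
scene 0.186 288 [0.464 0.178 0.191] ((459.865234375, 178.4236602783203), (142.4252166748047, 17.39029312133789), 0.6091513633728027)
scene stand 0.014 893 [ 0.586 -0.192  0.021] ((553.4857788085938, -269.36712646484375), (350.530517578125, 225.61769104003906), 76.28253936767578) [[402.0, -413.0], [622.0, -466.0], [705.0, -126.0], [485.0, -72.0]]
scene stand 0.14 962 [ 0.612 -0.182  0.164] ((621.9066772460938, -190.55374145507812), (319.7226867675781, 110.2336196899414), 12.716449737548828) [[454.0, -172.0], [478.0, -280.0], [790.0, -209.0], [766.0,
[... 838 characters left out ...]
39.84088134765625, 18.50708770751953), 0.7722330093383789)
top stand 0.014 1148 [ 0.576 -0.186  0.022] ((623.5733642578125, -194.52279663085938), (219.095458984375, 311.7450866699219), 85.78523254394531) [[460.0, -292.0], [771.0, -315.0], [787.0, -97.0], [476.0, -74.0]]
top stand 0.14 326 [ 0.567 -0.189  0.167] ((568.4540405273438, -198.50535583496094), (56.98211669921875, 237.88047790527344), 84.72604370117188) [[447.0, -216.0], [684.0, -238.0], [690.0, -181.0], [453.0, -159.0]]
top stand 0.194 1149 [ 0.566 -0.196  0.199] ((569.1038818359375, -204.18728637695312), (47.65834045410156, 239.22720336914062), 85.40496826171875) [[448.0, -218.0], [686.0, -238.0], [690.0, -190.0], [452.0, -171.0]]
```

View pics/top0c.png

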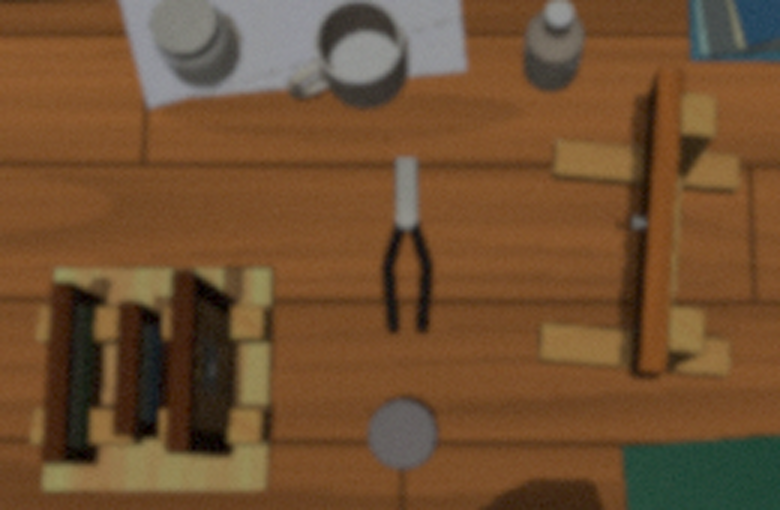

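The crop shows the keyhole plate on the mirror's -y side at about (210,365), and the screw on the board's +y side at (638,222), so the mirror needs no flip. The mirror is the y=0.178 frame. Next I'll fit the board's face, locate the screw and check the wrist camera's mounting.

```bash
python3 - <<'E'
from h import *
T0=np.linalg.inv(np.array(calibration("wrist")["world_to_cam"]))
s=read_state(); 
R=cv2.Rodrigues(s["tcp_rot"])[0]; print("wristcam in tool",(R.T@(T0[:3,3]-s["tool_pos"])).round(3),(R.T@T0[:3,:3]).round(2))
print(calibration("wrist")["intrinsics"]); print("R",R.round(3))
for n in ["scene","top"]:
    W=np.load(n+"W.npy"); w=W.reshape(-1,3); w=w[np.isfinite(w).all(1)]
    b=w[(w[:,0]>.42)&(w[:,0]<.72)&(w[:,1]<-.12)&(w[:,1]>-.26)]
    f=b[(b[:,2]>.14)&(b[:,2]<.192)&(b[:,0]>.46)&(b[:,0]<.68)]
    f=f[f[:,1]>-.205-.09*(f[:,0]-.57)-.0]
    A=lambda f:np.c_[f[:,0]-.57,f[:,2]-.165,np.ones(len(f))]
    for _ in range(8):
        p=np.linalg.lstsq(A(f),f[:,1],rcond=None)[0]; r=f[:,1]-A(f)@p; f=f[np.abs(r)<max(2*r.std(),.002)]
    print(n,"face y=",p,"deg",np.degrees(np.arctan(p[0])),len(f),r.std())
    # screw: points in front of face
    g=b[(b[:,2]>.16)&(b[:,2]<.197)&(b[:,0]>.5)&(b[:,0]<.64)]; r=g[:,1]-A(g)@p
    k=g[(r>.006)&(r<.02)]; print("screw pts",len(k),k.mean(0) if len(k) else 0, np.ptp(k,axis=0) if len(k) else 0)
    t=b[(b[:,2]>.195)&(b[:,2]<.206)]; 
    xs=np.arange(.46,.69,.01); m=[(x+.005,np.percentile(q,97),np.percentile(q,3)) for x in xs for q in [t[(t[:,0]>=x)&(t[:,0]<x+.01),1]] if len(q)>5]
    m=np.array(m); print("top edge front",np.polyfit(m[:,0]-.57,m[:,1],1),"x range",t[:,0].min(),t[:,0].max(), "z",t[:,2].mean())
W=np.load("topW.npy"); print("objs",[(nm,W[v,u].round(3)) for nm,v,u in [("mug",127,230),("bottle",126,294),("jar",130,173),("reel",264,244),("pl",180,245)]])
print("screw px top", W[193:196,320:326].round(3).tolist())
E
```

```text
wristcam in tool [ 0.083 -0.001 -0.144] [[-0.    0.95  0.33]
 [ 1.    0.    0.  ]
 [ 0.    0.33 -0.95]]
[[273.99734771   0.         254.10090039]
 [  0.         273.99734771 191.73511254]
 [  0.           0.           1.        ]]
R [[ 0.959  0.285 -0.001]
 [ 0.285 -0.959  0.002]
 [ 0.    -0.002 -1.   ]]
scene face y= [-0.08335414 -0.00268443 -0.18108428] deg -4.7648256537623075 617 0.000783083351512297
screw pts 10 [ 0.57286979 -0.1715065   0.18103503] [0.00861192 0.00369379 0.01217941]
top edge front [-0.08392237 -0.18086839] x range 0.45178749605282353 0.6919877353167724 z 0.19876652999850788
top face y= [-0.0813297   0.00071157 -0.18079531] deg -4.649614997182096 220 0.0002848153323586322
screw pts 11 [ 0.56869622 -0.1722278   0.18202626] [0.00944363 0.00446677 0.00968416]
top edge front [-0.08321942 -0.18150478] x range 0.4510511759015076 0.6892230999945517 z 0.19942867267612005
objs [('mug', array([0.788, 0.06 , 0.032])), ('bottle', array([ 0.749, -0.112,  0.15 ])), ('jar', array([0.756, 0.204, 0.097])), ('reel', array([0.41 , 0.015, 0.038])), ('pl', array([0.641, 0.017, 0.013]))]
screw px top [[[0.607, -0.191, 0.002], [0.571, -0.172, 0.185], [0.571, -0.174, 0.184], [0.579, -0.182, 0.144], [0.575, -0.181, 0.165], [0.57, -0.181, 0.19]], [[0.569, -0.17, 0.181], [0.569, -0.172, 0.182], [0.569, -0.174, 0.185], [0.569, -0.177, 0.183], [0.57, -0.18, 0.18], [0.568, -0.181, 0.188]], [[0.568, -0.171, 0.176], [0.567, -0.172, 0.183], [0.567, -0.174, 0.183], [0.567, -0.177, 0.179], [0.567, -0.179, 0.181], [0.565, -0.18, 0.194]]]
```

Call:
step_arm(
  commands=[
    {"dx":0.312,"dy":-0.321,"dz":-0.06,"roll":16,"fingers":-1},
    {"dx":0.312,"dy":-0.321,"dz":-0.06,"roll":16,"fingers":-1},
    {"dx":0.312,"dy":-0.321,"dz":-0.06,"roll":16,"fingers":-1},
    {"dx":0.312,"dy":-0.321,"dz":-0.06,"roll":16,"fingers":-1},
    {"dx":0.312,"dy":-0.321,"dz":-0.06,"roll":16,"fingers":-1},
    {"dx":0.312,"dy":-0.321,"dz":-0.06,"roll":16,"fingers":-1},
    {"dx":0.312,"dy":-0.321,"dz":-0.06,"roll":16,"fingers":-1},
    {"dx":0.312,"dy":-0.321,"dz":-0.06,"roll":16,"fingers":-1},
  ],
)

```text
time: 1.1
tool_pos: [0.4011, -0.2476, 0.2918]
tcp_rot: [-3.141, -0.022, -0.002]
wrist_force: [-0.2, 0.2, 0.5]
width: 0.998
grip_force: 0.0
```

Call:
step_arm(
  commands=[
    {"dx":0.064,"dy":-0.425,"fingers":-0.5},
    {"dx":0.064,"dy":-0.425,"fingers":-0.5},
    {"dx":0.064,"dy":-0.425,"fingers":-0.5},
    {"dx":0.064,"dy":-0.425,"fingers":-0.5},
    {"dx":0.064,"dy":-0.425,"fingers":-0.5},
    {"dx":0.064,"dy":-0.425,"fingers":-0.5},
    {"dx":0.064,"dy":-0.425,"fingers":-0.5},
    {"dx":0.064,"dy":-0.425,"fingers":-0.5},
  ],
)

```text
invalid input
```

```bash
python3 - <<'E'
from h import *
s=read_state(); print(s["tool_pos"],s["tcp_rot"],s["width"])
im,d,W,K,T=cloud("wrist"); cv2.imwrite("pics/w1.png",im)
w=W.reshape(-1,3); w=w[np.isfinite(w).all(1)]
t=w[(w[:,2]>.182)&(w[:,2]<.2)&(abs(w[:,0]-.458)<.1)&(abs(w[:,1]-.178)<.03)]
print(len(t),t.mean(0),cv2.minAreaRect((t[:,:2]*1000).astype(np.float32)))
b=w[(w[:,2]>.08)&(w[:,2]<.17)&(abs(w[:,0]-.458)<.06)&(abs(w[:,1]-.17)<.03)]
if len(b)>20: print("back y vs z",np.polyfit(b[:,2],b[:,1],1),len(b))
E
```

```text
[ 0.40107214 -0.2476127   0.29176309] [-3.14134921e+00 -2.19476176e-02 -1.63028263e-03] 0.9981993187579608
0 [nan nan nan] ((0.0, 0.0), (0.0, 0.0), 0.0)<stdin>:6: RuntimeWarning: Mean of empty slice.
  ret = um.true_divide(
```

View pics/w1.png

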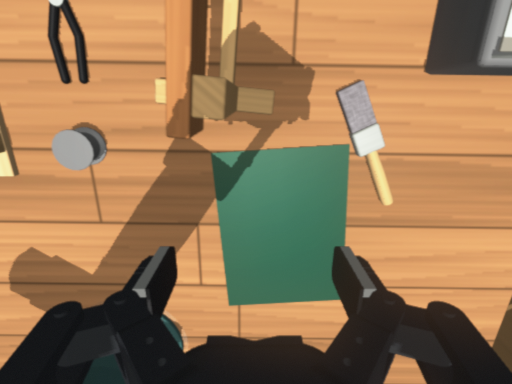

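The move call was refused, so the arm hadn't moved and the picture is from the waypoint: board end at (180,130), brush at (365,130), no mirror. I'll resend it with every field filled in.

Call:
step_arm(
  commands=[
    {"dx":0.064,"dy":-0.425,"dz":0,"roll":0,"fingers":-0.5},
    {"dx":0.064,"dy":-0.425,"dz":0,"roll":0,"fingers":-0.5},
    {"dx":0.064,"dy":-0.425,"dz":0,"roll":0,"fingers":-0.5},
    {"dx":0.064,"dy":-0.425,"dz":0,"roll":0,"fingers":-0.5},
    {"dx":0.064,"dy":-0.425,"dz":0,"roll":0,"fingers":-0.5},
    {"dx":0.064,"dy":-0.425,"dz":0,"roll":0,"fingers":-0.5},
    {"dx":0.064,"dy":-0.425,"dz":0,"roll":0,"fingers":-0.5},
    {"dx":0.064,"dy":-0.425,"dz":0,"roll":0,"fingers":-0.5},
  ],
)

```text
time: 2.15
tool_pos: [0.4602, 0.177, 0.2903]
tcp_rot: [3.141, 0.021, -0.002]
wrist_force: [0.1, -1.4, -0.6]
width: 0.749
grip_force: 0.0
```

```bash
python3 - <<'E'
from h import *
s=read_state(); print(s["tool_pos"],s["tcp_rot"],s["width"])
im,d,W,K,T=cloud("wrist"); cv2.imwrite("pics/w2.png",im)
w=W.reshape(-1,3); w=w[np.isfinite(w).all(1)]
t=w[(w[:,2]>.184)&(w[:,2]<.2)&(abs(w[:,0]-.458)<.1)&(abs(w[:,1]-.178)<.03)]
print(len(t),t.mean(0),cv2.minAreaRect((t[:,:2]*1000).astype(np.float32)))
b=w[(w[:,2]>.08)&(w[:,2]<.18)&(abs(w[:,0]-.458)<.08)&(abs(w[:,1]-.17)<.04)]
print(len(b)); 
for z in np.arange(.08,.18,.02):
    q=b[(b[:,2]>z)&(b[:,2]<z+.02)]; print(z.round(2),len(q),np.percentile(q[:,1],[5,50,95]).round(3) if len(q)>3 else 0)
E
```

```text
[0.46024366 0.17697115 0.29030501] [ 3.14121047e+00  2.09192795e-02 -2.21105519e-03] 0.7491211809755306
2747 [0.46493563 0.17803083 0.19355389] ((458.4762268066406, 177.9560546875), (138.64991760253906, 17.98649787902832), 0.5957837700843811)
78
0.08 13 [0.172 0.179 0.186]
0.1 14 [0.172 0.179 0.186]
0.12 15 [0.171 0.178 0.186]
0.14 16 [0.172 0.179 0.186]
0.16 20 [0.171 0.178 0.186]
```

View pics/w2.png

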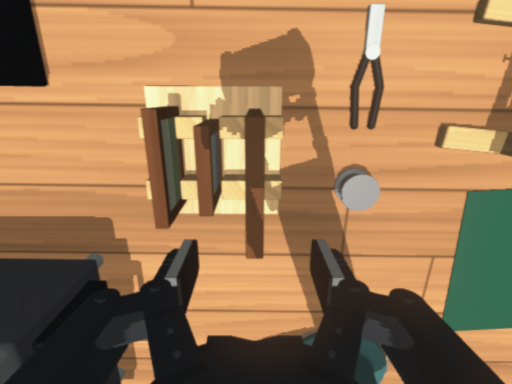

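The wrist view shows the mirror's top rail at (255,185), upright, with room for the fingers on both sides. Now I'll descend and grip.

Call:
step_arm(
  commands=[
    {"dx":-0.0015,"dy":-0.001,"dz":0.06,"roll":0,"fingers":-0.4},
    {"dx":-0.0015,"dy":-0.001,"dz":0.11,"roll":0,"fingers":-0.4},
    {"dx":-0.0015,"dy":-0.001,"dz":0.125,"roll":0,"fingers":-0.4},
    {"dx":-0.0015,"dy":-0.001,"dz":0.125,"roll":0,"fingers":-0.4},
    {"dx":-0.0015,"dy":-0.001,"dz":0.125,"roll":0,"fingers":1},
    {"dx":-0.0015,"dy":-0.001,"dz":0.125,"roll":0,"fingers":1},
    {"dx":-0.0015,"dy":-0.001,"dz":0.125,"roll":0,"fingers":1},
    {"dx":-0.0015,"dy":-0.001,"dz":0.125,"roll":0,"fingers":1},
  ],
  squeeze=50,
)

```text
time: 3.2
tool_pos: [0.46, 0.1768, 0.1686]
tcp_rot: [-3.14, -0.015, -0.007]
wrist_force: [1.4, -0.6, 6.0]
width: 0.199
grip_force: 50.2
```

Call:
step_arm(
  commands=[
    {"dx":0,"dy":0,"dz":0,"roll":0,"fingers":1},
    {"dx":0,"dy":0,"dz":0,"roll":0,"fingers":1},
    {"dx":0,"dy":0,"dz":-0.02,"roll":0,"fingers":1},
    {"dx":0,"dy":0,"dz":-0.06,"roll":0,"fingers":1},
    {"dx":0,"dy":0,"dz":-0.1,"roll":0,"fingers":1},
    {"dx":0,"dy":0,"dz":-0.11,"roll":0,"fingers":1},
    {"dx":0,"dy":0,"dz":-0.11,"roll":0,"fingers":1},
  ],
)

```text
time: 4.08
tool_pos: [0.458, 0.1761, 0.2756]
tcp_rot: [3.141, 0.015, -0.001]
wrist_force: [0.4, -0.4, -3.6]
width: 0.199
grip_force: 49.5
```

Call:
step_arm(
  commands=[
    {"dx":0.02,"dy":0.04,"dz":0,"roll":1,"fingers":1},
    {"dx":0.04,"dy":0.1,"dz":0,"roll":2,"fingers":1},
    {"dx":0.062,"dy":0.16,"dz":0,"roll":3,"fingers":1},
    {"dx":0.084,"dy":0.22,"dz":0,"roll":4,"fingers":1},
    {"dx":0.1,"dy":0.27,"dz":0.01,"roll":5,"fingers":1},
    {"dx":0.11,"dy":0.3,"dz":0.02,"roll":5.3,"fingers":1},
    {"dx":0.114,"dy":0.308,"dz":0.02,"roll":5.3,"fingers":1},
    {"dx":0.114,"dy":0.308,"dz":0.02,"roll":5.3,"fingers":1},
  ],
)

```text
time: 5.08
tool_pos: [0.5743, -0.1305, 0.254]
tcp_rot: [-3.137, 0.131, 0.006]
wrist_force: [0.1, 0.3, -4.7]
width: 0.199
grip_force: 49.8
```

Call:
step_arm(
  commands=[
    {"dx":0,"dy":0,"dz":0,"roll":0,"fingers":1},
    {"dx":0,"dy":0,"dz":0,"roll":0,"fingers":1},
    {"dx":0,"dy":0,"dz":0,"roll":0,"fingers":1},
    {"dx":0,"dy":0,"dz":0,"roll":0,"fingers":1},
  ],
)

```text
time: 5.58
tool_pos: [0.5753, -0.1304, 0.2566]
tcp_rot: [3.139, -0.129, 0.001]
wrist_force: [-0.3, -0.5, -4.6]
width: 0.202
grip_force: 49.8
```

```bash
cat > m.py <<'E'
from h import *
s=read_state(); print(s["tool_pos"],s["tcp_rot"],s["wrist_force"],s["width"])
p=s["tool_pos"]
for n in ["scene","top"]:
    im,d,W,K,T=cloud(n); cv2.imwrite(f"pics/{n}_%.0f.png"%(s["time"]*100),im)
    w=W.reshape(-1,3); w=w[np.isfinite(w).all(1)]
    m=w[(abs(w[:,0]-p[0])<.085)&(abs(w[:,1]-p[1])<.03)&(w[:,2]>.1)]
    zt=p[2]+.026
    t=m[(abs(m[:,2]-zt)<.008)&(abs(m[:,0]-p[0])>.03)]; r=cv2.minAreaRect((t[:,:2]*1000).astype(np.float32))
    print(n,"top",len(t),t[:,2].mean(),r, cv2.boxPoints(r).round(1).tolist())
    print("  xminmax",np.percentile(t[:,0],[1,99]))
    # visible face plane (scene: front +y)
    f=m[(m[:,2]<zt-.03)&(m[:,1]>p[1])&(abs(m[:,0]-p[0])>.052)]
    if len(f)>30:
        A=lambda f:np.c_[f[:,0]-p[0],f[:,2]-zt,np.ones(len(f))]
        for _ in range(5):
            c=np.linalg.lstsq(A(f),f[:,1]-p[1],rcond=None)[0]; e=f[:,1]-p[1]-A(f)@c; f=f[abs(e)<max(2*e.std(),.002)]
        print("  front face y-p slope x,z,offset",c,len(f))
E
python3 m.py
```

```text
[ 0.57529541 -0.13035406  0.25663649] [ 3.13883468e+00 -1.29206783e-01  8.59782716e-04] [-0.3339702  -0.49999599 -4.57985425] 0.20195490893169354
scene top 134 0.27898560530778177 ((575.7266845703125, -129.7754364013672), (20.91478729248047, 142.34625244140625), 85.84523010253906) [[504.0, -135.0], [646.0, -145.39999389648438], [647.5, -124.5], [505.5, -114.19999694824219]]
  xminmax [0.50920768 0.64619969]
  front face y-p slope x,z,offset [-0.0838617  -0.00088248  0.00996517] 279
top top 165 0.2802751212641665 ((524.834228515625, -125.34515380859375), (17.961713790893555, 40.9119873046875), 85.16598510742188) [[503.70001220703125, -132.60000610351562], [544.5, -136.0], [546.0, -118.0999984741211], [505.20001220703125, -114.69999694824219]]
  xminmax [0.50507895 0.54382854]
  front face y-p slope x,z,offset [ 0.47037238 -0.00515413  0.04222039] 82
```

Call:
step_arm(
  commands=[
    {"dx":-0.0007,"dy":0.0,"dz":0.0205,"roll":0,"fingers":1},
    {"dx":-0.0007,"dy":0.01,"dz":0.0205,"roll":0,"fingers":1},
    {"dx":-0.0007,"dy":0.02,"dz":0.0205,"roll":0,"fingers":1},
    {"dx":-0.0007,"dy":0.028,"dz":0.0205,"roll":0,"fingers":1},
    {"dx":-0.0007,"dy":0.028,"dz":0.0205,"roll":0,"fingers":1},
    {"dx":-0.0007,"dy":0.028,"dz":0.0205,"roll":0,"fingers":1},
  ],
)

```text
time: 6.42
tool_pos: [0.5724, -0.1588, 0.2361]
tcp_rot: [-3.139, 0.131, -0.001]
wrist_force: [-0.4, -0.3, -4.8]
width: 0.2
grip_force: 49.9
```

```bash
python3 m.py
```

```text
[ 0.57241076 -0.15878172  0.23612389] [-3.13866978e+00  1.31060764e-01 -8.81484052e-04] [-0.44628264 -0.25267546 -4.80668763] 0.20037492402234355
scene top 133 0.2581986730210035 ((574.1195068359375, -155.283203125), (18.401962280273438, 140.64796447753906), 82.92961120605469) [[503.20001220703125, -155.8000030517578], [642.7999877929688, -173.10000610351562], [645.0, -154.8000030517578], [505.5, -137.5]]
  xminmax [0.50647216 0.64289108]
  front face y-p slope x,z,offset [-0.08292477 -0.00378011  0.00969977] 243
top top 161 0.2597960482496645 ((521.82568359375, -153.3053436279297), (17.84654998779297, 40.13068771362305), 85.21349334716797) [[501.1000061035156, -160.5], [541.0999755859375, -163.89999389648438], [542.5999755859375, -146.10000610351562], [502.6000061035156, -142.6999969482422]]
  xminmax [0.50178116 0.54109377]
  front face y-p slope x,z,offset [ 0.37481136 -0.00590397  0.03665936] 54
```

Call:
step_arm(
  commands=[
    {"dx":0,"dy":0.002,"dz":0,"roll":0,"fingers":1},
    {"dx":0,"dy":0.004,"dz":0,"roll":0,"fingers":1},
    {"dx":0,"dy":0.006,"dz":0,"roll":0,"fingers":1},
    {"dx":0,"dy":0.0065,"dz":0,"roll":0,"fingers":1},
    {"dx":0,"dy":0.0065,"dz":0,"roll":0,"fingers":1},
  ],
)

```text
time: 7.15
tool_pos: [0.5717, -0.1652, 0.2357]
tcp_rot: [3.139, -0.13, -0.0]
wrist_force: [-0.2, 0.4, -4.6]
width: 0.199
grip_force: 49.9
```

Call:
step_arm(
  commands=[
    {"dx":0,"dy":0.001,"dz":0,"roll":0,"fingers":1},
    {"dx":0,"dy":0.002,"dz":0,"roll":0,"fingers":1},
    {"dx":0,"dy":0.003,"dz":0,"roll":0,"fingers":1},
    {"dx":0,"dy":0.003,"dz":0,"roll":0,"fingers":1},
  ],
)

```text
time: 7.65
tool_pos: [0.5714, -0.1682, 0.2358]
tcp_rot: [3.139, -0.13, -0.0]
wrist_force: [-0.0, 0.0, -4.9]
width: 0.198
grip_force: 49.9
```

Call:
step_arm(
  commands=[
    {"dx":0,"dy":0.001,"dz":0,"roll":0,"fingers":1},
    {"dx":0,"dy":0.002,"dz":0,"roll":0,"fingers":1},
    {"dx":0,"dy":0.002,"dz":0,"roll":0,"fingers":1},
  ],
)

```text
time: 8.02
tool_pos: [0.5713, -0.1702, 0.2358]
tcp_rot: [3.139, -0.13, 0.0]
wrist_force: [-0.4, -0.4, -4.8]
width: 0.196
grip_force: 49.9
```

Call:
step_arm(
  commands=[
    {"dx":0,"dy":0.0005,"dz":0,"roll":0,"fingers":1},
    {"dx":0,"dy":0.001,"dz":0,"roll":0,"fingers":1},
    {"dx":0,"dy":0.0015,"dz":0,"roll":0,"fingers":1},
    {"dx":0,"dy":0.0015,"dz":0,"roll":0,"fingers":1},
  ],
)

```text
time: 8.52
tool_pos: [0.5712, -0.1717, 0.2358]
tcp_rot: [3.139, -0.13, 0.0]
wrist_force: [0.4, -0.2, -4.4]
width: 0.199
grip_force: 49.9
```

```bash
python3 m.py; python3 -c "
import cv2,glob
f=sorted(glob.glob('pics/scene_*.png'))[-1];a=cv2.imread(f)[100:260,150:280];cv2.imwrite('pics/c1.png',cv2.resize(a,None,fx=4,fy=3.7,interpolation=2))"
```

```text
[ 0.57117758 -0.17166175  0.2357979 ] [ 3.13887448e+00 -1.30401122e-01  9.14405129e-05] [ 0.40213726 -0.21317982 -4.40373117] 0.1989833792241543
scene top 138 0.2579760612530601 ((571.5321655273438, -169.83094787597656), (19.22392463684082, 138.5618896484375), 86.00917053222656) [[501.79998779296875, -174.60000610351562], [640.0, -184.1999969482422], [641.2999877929688, -165.10000610351562], [503.1000061035156, -155.39999389648438]]
  xminmax [0.50390463 0.64038628]
  front face y-p slope x,z,offset [-0.08452244 -0.00480951  0.00948325] 262
top top 164 0.2595014026385775 ((520.9363403320312, -166.35804748535156), (18.264284133911133, 41.081172943115234), 85.41620635986328) [[499.70001220703125, -173.8000030517578], [540.7000122070312, -177.10000610351562], [542.0999755859375, -158.89999389648438], [501.20001220703125, -155.60000610351562]]
  xminmax [0.50021468 0.54069924]
  front face y-p slope x,z,offset [ 0.25216949 -0.00210527  0.02934493] 44
```

View pics/c1.png

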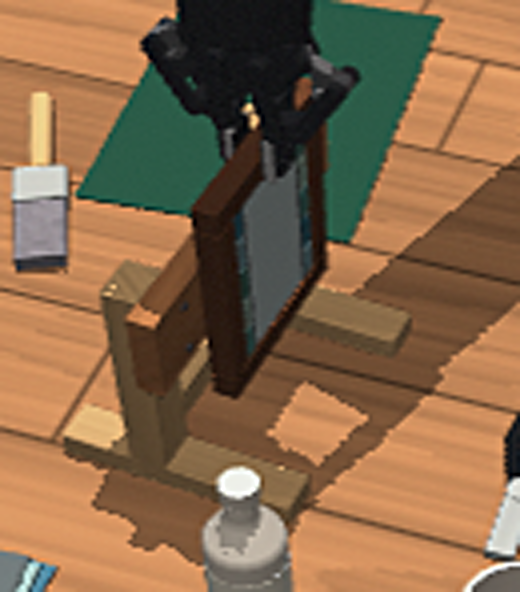

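The crop shows the mirror upright and almost at the board, with its near edge at (225,290) and the board end at (170,340). I'll carry on gently until it touches.

Call:
step_arm(
  commands=[
    {"dx":0,"dy":0.0005,"dz":0,"roll":0,"fingers":1},
    {"dx":0,"dy":0.001,"dz":0,"roll":0,"fingers":1},
    {"dx":0,"dy":0.001,"dz":0,"roll":0,"fingers":1},
  ],
)

```text
time: 9.0
tool_pos: [0.5711, -0.1726, 0.2357]
tcp_rot: [-3.139, 0.13, 0.0]
wrist_force: [0.4, 0.3, -3.4]
width: 0.198
grip_force: 49.9
```

Call:
step_arm(
  commands=[
    {"dx":0,"dy":0.0005,"dz":0,"roll":0,"fingers":1},
    {"dx":0,"dy":0.001,"dz":0,"roll":0,"fingers":1},
    {"dx":0,"dy":0.001,"dz":0,"roll":0,"fingers":1},
  ],
)

```text
time: 9.38
tool_pos: [0.571, -0.1733, 0.2358]
tcp_rot: [-3.138, 0.13, 0.0]
wrist_force: [-0.3, 2.0, -4.3]
width: 0.2
grip_force: 49.9
```

Call:
step_arm(
  commands=[
    {"dx":0,"dy":0.0005,"dz":0,"roll":0,"fingers":1},
    {"dx":0,"dy":0.0005,"dz":0,"roll":0,"fingers":1},
  ],
)

```text
time: 9.62
tool_pos: [0.571, -0.1734, 0.2358]
tcp_rot: [-3.138, 0.13, -0.0]
wrist_force: [-0.5, 4.0, -3.5]
width: 0.2
grip_force: 50.1
```

Call:
step_arm(
  commands=[
    {"dx":0,"dy":-0.0003,"dz":0.001,"roll":0,"fingers":1},
    {"dx":0,"dy":-0.0003,"dz":0.002,"roll":0,"fingers":1},
    {"dx":0,"dy":-0.0003,"dz":0.003,"roll":0,"fingers":1},
    {"dx":0,"dy":-0.0003,"dz":0.004,"roll":0,"fingers":1},
    {"dx":0,"dy":-0.0003,"dz":0.004,"roll":0,"fingers":1},
  ],
)

```text
time: 10.25
tool_pos: [0.5713, -0.1734, 0.232]
tcp_rot: [-3.138, 0.13, -0.001]
wrist_force: [0.7, 4.1, -2.2]
width: 0.201
grip_force: 50.4
```

Call:
step_arm(
  commands=[
    {"dx":0,"dy":0,"dz":0.001,"roll":0,"fingers":1},
    {"dx":0,"dy":0,"dz":0.002,"roll":0,"fingers":1},
    {"dx":0,"dy":0,"dz":0.002,"roll":0,"fingers":1},
  ],
)

```text
time: 10.62
tool_pos: [0.5714, -0.1734, 0.2301]
tcp_rot: [-3.138, 0.13, -0.002]
wrist_force: [0.6, 5.0, -1.4]
width: 0.199
grip_force: 50.4
```

Call:
step_arm(
  commands=[
    {"dx":0,"dy":-0.0006,"dz":0.001,"roll":0,"fingers":1},
    {"dx":0,"dy":-0.0006,"dz":0.002,"roll":0,"fingers":1},
    {"dx":0,"dy":-0.0006,"dz":0.003,"roll":0,"fingers":1},
    {"dx":0,"dy":-0.0006,"dz":0.003,"roll":0,"fingers":1},
  ],
)

```text
time: 11.12
tool_pos: [0.5711, -0.1733, 0.2266]
tcp_rot: [3.139, -0.13, 0.0]
wrist_force: [0.3, 3.5, -2.5]
width: 0.196
grip_force: 50.2
```

Call:
step_arm(
  commands=[
    {"dx":0,"dy":0,"dz":0.001,"roll":0,"fingers":1},
    {"dx":0,"dy":0,"dz":0.002,"roll":0,"fingers":1},
    {"dx":0,"dy":0,"dz":0.003,"roll":0,"fingers":1},
    {"dx":0,"dy":0,"dz":0.003,"roll":0,"fingers":1},
  ],
)

```text
time: 11.62
tool_pos: [0.5709, -0.1732, 0.2235]
tcp_rot: [-3.139, 0.13, 0.0]
wrist_force: [0.2, 3.6, -3.3]
width: 0.201
grip_force: 50.2
```

Call:
step_arm(
  commands=[
    {"dx":0,"dy":0,"dz":0.001,"roll":0,"fingers":1},
    {"dx":0,"dy":0,"dz":0.002,"roll":0,"fingers":1},
    {"dx":0,"dy":0,"dz":0.002,"roll":0,"fingers":1},
  ],
)

```text
time: 12.0
tool_pos: [0.571, -0.1732, 0.2216]
tcp_rot: [3.139, -0.13, -0.0]
wrist_force: [0.8, 3.7, -1.7]
width: 0.198
grip_force: 50.2
```

Call:
step_arm(
  commands=[
    {"dx":0,"dy":0,"dz":0.001,"roll":0,"fingers":1},
    {"dx":0,"dy":0,"dz":0.002,"roll":0,"fingers":1},
    {"dx":0,"dy":0,"dz":0.002,"roll":0,"fingers":1},
  ],
)

```text
time: 12.38
tool_pos: [0.571, -0.1732, 0.2196]
tcp_rot: [3.139, -0.13, -0.0]
wrist_force: [-0.0, 3.1, -2.7]
width: 0.2
grip_force: 50.2
```

Call:
step_arm(
  commands=[
    {"dx":0,"dy":0,"dz":0.001,"roll":0,"fingers":1},
    {"dx":0,"dy":0,"dz":0.001,"roll":0,"fingers":1},
  ],
)

```text
time: 12.62
tool_pos: [0.571, -0.1732, 0.2187]
tcp_rot: [3.139, -0.13, -0.0]
wrist_force: [1.2, 2.2, -2.2]
width: 0.198
grip_force: 50.2
```

Call:
step_arm(
  commands=[
    {"dx":0,"dy":0,"dz":0.001,"roll":0,"fingers":1},
    {"dx":0,"dy":0,"dz":0.001,"roll":0,"fingers":1},
  ],
)

```text
time: 12.88
tool_pos: [0.571, -0.1732, 0.2177]
tcp_rot: [-3.139, 0.13, 0.0]
wrist_force: [0.3, 3.1, -2.6]
width: 0.199
grip_force: 50.2
```

Call:
step_arm(
  commands=[
    {"dx":0,"dy":0,"dz":0.001,"roll":0,"fingers":1},
    {"dx":0,"dy":0,"dz":0.001,"roll":0,"fingers":1},
  ],
)

```text
time: 13.12
tool_pos: [0.571, -0.1732, 0.2167]
tcp_rot: [-3.139, 0.13, 0.0]
wrist_force: [1.6, 3.4, -2.7]
width: 0.2
grip_force: 50.2
```

Call:
step_arm(
  commands=[
    {"dx":0,"dy":0,"dz":0.001,"roll":0,"fingers":1},
    {"dx":0,"dy":0,"dz":0.001,"roll":0,"fingers":1},
  ],
)

```text
time: 13.38
tool_pos: [0.571, -0.1732, 0.2156]
tcp_rot: [-3.139, 0.13, 0.0]
wrist_force: [0.3, 4.1, -2.5]
width: 0.203
grip_force: 50.2
```

Call:
step_arm(
  commands=[
    {"dx":0,"dy":0,"dz":0.001,"roll":0,"fingers":1},
    {"dx":0,"dy":0,"dz":0.001,"roll":0,"fingers":1},
  ],
)

```text
time: 13.62
tool_pos: [0.571, -0.1731, 0.2147]
tcp_rot: [-3.139, 0.13, 0.0]
wrist_force: [0.6, 4.6, -2.8]
width: 0.202
grip_force: 50.2
```

Call:
step_arm(
  commands=[
    {"dx":0,"dy":0,"dz":0.001,"roll":0,"fingers":1},
    {"dx":0,"dy":0,"dz":0.001,"roll":0,"fingers":1},
  ],
)

```text
time: 13.88
tool_pos: [0.5711, -0.1732, 0.2143]
tcp_rot: [3.139, -0.13, 0.001]
wrist_force: [-0.2, 4.3, 0.6]
width: 0.2
grip_force: 50.6
```

```bash
python3 m.py
```

```text
[ 0.57114804 -0.1731944   0.21428498] [ 3.13881770e+00 -1.30177843e-01  6.36616621e-04] [-0.20294378  4.28035799  0.63011757] 0.20004578697550968
scene top 137 0.23654063489693233 ((572.4578857421875, -171.85348510742188), (19.633392333984375, 141.84852600097656), 85.29304504394531) [[501.0, -175.8000030517578], [642.2999877929688, -187.5], [643.9000244140625, -167.89999389648438], [502.6000061035156, -156.1999969482422]]
  xminmax [0.50532464 0.64175108]
  front face y-p slope x,z,offset [-0.08408094 -0.0088617   0.00933176] 203
top top 159 0.2383123340214322 ((520.5442504882812, -167.44247436523438), (17.72975730895996, 41.14269256591797), 87.22386169433594) [[499.6000061035156, -175.3000030517578], [540.7000122070312, -177.3000030517578], [541.5, -159.60000610351562], [500.3999938964844, -157.60000610351562]]
  xminmax [0.50031443 0.54049836]
```

Call:
step_arm(
  commands=[
    {"dx":0,"dy":-0.0005,"dz":0.0005,"roll":0,"fingers":1},
    {"dx":0,"dy":-0.0005,"dz":0.0007,"roll":0,"fingers":1},
    {"dx":0,"dy":-0.0005,"dz":0.0007,"roll":0,"fingers":1},
  ],
)

```text
time: 14.35
tool_pos: [0.5713, -0.1731, 0.2139]
tcp_rot: [3.138, -0.13, 0.001]
wrist_force: [-2.4, 2.7, 5.2]
width: 0.203
grip_force: 51.3
```

The vertical force rose and the descent stopped, so the screw bears in the slot end. Now I'll release and go straight up.

Call:
step_arm(
  commands=[
    {"dx":0,"dy":-0.0004,"dz":-0.0003,"roll":0,"fingers":1},
    {"dx":0,"dy":-0.0004,"dz":-0.0003,"roll":0,"fingers":1},
    {"dx":0,"dy":-0.0004,"dz":-0.0003,"roll":0,"fingers":0.4},
    {"dx":0,"dy":-0.0004,"dz":-0.0003,"roll":0,"fingers":0},
    {"dx":0,"dy":-0.0004,"dz":-0.0003,"roll":0,"fingers":0},
    {"dx":0,"dy":-0.0004,"dz":-0.0003,"roll":0,"fingers":0},
  ],
  squeeze=20,
)

```text
time: 15.1
tool_pos: [0.5711, -0.1723, 0.2131]
tcp_rot: [-3.139, 0.13, 0.0]
wrist_force: [-0.4, 0.0, -0.7]
width: 0.5
grip_force: 0.0
```

Call:
step_arm(
  commands=[
    {"dx":0,"dy":0,"dz":-0.02,"roll":0,"fingers":0},
    {"dx":0,"dy":0,"dz":-0.06,"roll":0,"fingers":0},
    {"dx":0,"dy":0,"dz":-0.11,"roll":0,"fingers":0},
    {"dx":0,"dy":-0.03,"dz":-0.15,"roll":0,"fingers":0},
    {"dx":-0.08,"dy":-0.1,"dz":-0.15,"roll":0,"fingers":0},
    {"dx":-0.1,"dy":-0.16,"dz":-0.15,"roll":0,"fingers":0},
    {"dx":-0.1,"dy":-0.2,"dz":-0.15,"roll":0,"fingers":0},
    {"dx":-0.1,"dy":-0.2,"dz":-0.15,"roll":0,"fingers":0},
  ],
)

```text
time: 16.1
tool_pos: [0.4873, 0.0381, 0.3657]
tcp_rot: [-3.138, 0.124, -0.005]
wrist_force: [0.4, -0.0, -0.1]
width: 0.501
grip_force: 0.0
```

```bash
sed -e 's/^p=s.*/p=np.array([.5712,-.1731,.2139])/' -e 's/abs(m\[:,0\]-p\[0\])>.03/abs(m[:,0]-p[0])>-1/' m.py > m2.py; python3 m2.py; python3 -c "
import cv2,glob
f=sorted(glob.glob('pics/scene_*.png'),key=lambda s:int(s[12:-4].strip('_')))[-1];print(f);a=cv2.imread(f)[100:260,150:330];cv2.imwrite('pics/c2.png',cv2.resize(a,None,fx=3.5,fy=3.5,interpolation=2))"
```

```text
[0.487285   0.03808882 0.36565829] [-3.1381448   0.1242732  -0.00496683] [ 0.42402287 -0.00243384 -0.0985822 ] 0.5014689224749428
scene top 337 0.23657398399428187 ((571.5595092773438, -171.22457885742188), (19.887998580932617, 143.239501953125), 85.55622100830078) [[499.3999938964844, -175.60000610351562], [642.2000122070312, -186.6999969482422], [643.7000122070312, -166.89999389648438], [500.8999938964844, -155.8000030517578]]
  xminmax [0.50367854 0.64089435]
  front face y-p slope x,z,offset [-0.08418293  0.00350453  0.01023597] 210
top top 510 0.23781730791024774 ((570.3109130859375, -171.3871612548828), (18.202762603759766, 140.0845947265625), 85.47831726074219) [[499.79998779296875, -174.89999389648438], [639.4000244140625, -186.0], [640.9000244140625, -167.8000030517578], [501.20001220703125, -156.8000030517578]]
  xminmax [0.50096093 0.63865424]
  front face y-p slope x,z,offset [-0.06794355 -0.00182812  0.00949876] 69
pics/scene_1610.png
```

View pics/c2.png

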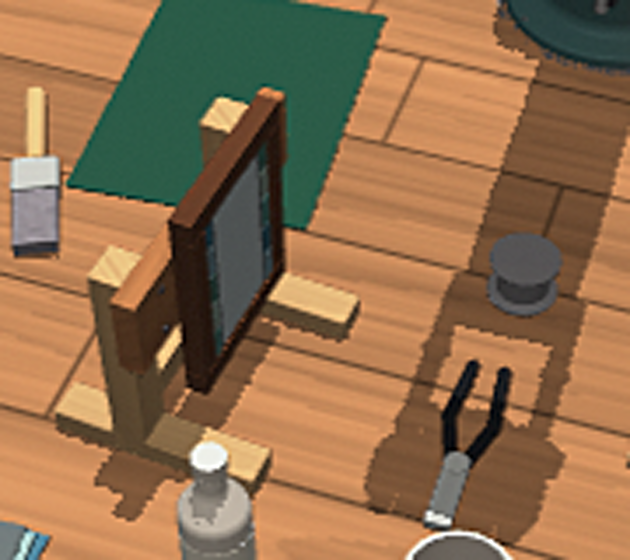

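The crop shows the mirror hanging flat on the board, with its top rail running from (180,215) to (275,95) and the gripper clear. I'll check that it's level, then hand in.

```bash
python3 - <<'E'
from h import *
g=[]
for n in ["scene","top"]:
    w=cloud(n)[2].reshape(-1,3); w=w[np.isfinite(w).all(1)]
    t=w[(abs(w[:,0]-.571)<.068)&(abs(w[:,1]+.1715+.083*(w[:,0]-.571))<.006)&(abs(w[:,2]-.237)<.007)]
    a=np.degrees(np.polyfit(t[:,0],t[:,2],1)[0]); g.append(a)
print("in-plane tilt deg",g)
if max(map(abs,g))<1.5: print(finish_job())
E
```

```text
in-plane tilt deg [np.float64(-0.19761262288408102), np.float64(-0.06506142612194829)]
the job is handed in; nothing more can be done
None
```

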